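# Set a dental model under the bench magnifier

## Robot

A 6-joint arm with a two-finger parallel gripper is mounted at the origin on the work surface. World frame = base frame: x ahead of the robot, y to its left, z up, the work surface at z = 0. Lengths are in mm, angles in rad, forces in N, time in s.
With the tool pointing down it reaches from about 225 to 875 mm from the base axis. Payload 3.4 kg.
Tool frame: the origin (TCP) lies at the very end of the fingers, on their centre line; the grasp point (between the pads) lies 19 mm behind it; z points along the fingers, y is the line along which they close (so a half turn about z gives the same grasp; the last joint's range is limited). The gripper opens to 85 mm and grips with 20 to 120 N. Pads are 22 mm wide; open, the fingers measure 114 mm over their backs; the gripper's body (76 mm by 85 mm) begins 54 mm behind the grasp point. The pads swing forward as they close: fully open they stand 13 mm farther back than shut.
Start: joints at [-1.284, 0.276, 1.505, -0, 1.361, -0.121], TCP at [228.042, -527.882, 231.328] pointing down, gripper open.
Joint ranges: [-2.89, 2.89], [-0.75, 2.08], [0.22, 2.7], [-1.18, 4.32], [0.11, 2.71], [-2.7, 2.7]. Speed limits (rad/s): [2.57, 2.57, 3.14, 3.14, 3.14, 3.14].

## Interface

Orientations are given as [roll, pitch, yaw] about the fixed x, y, z axes, in that order (R = Rz(yaw) Ry(pitch) Rx(roll)).
In Python, from plant import r gives the robot as it stands.
- The arm moves only by the tool servo_tool, never from a script. Its argument "targets" is a list of rows, each an object with "travel": the shift along the tool's x, y, z in mm, a list of three; "dr": the turn, a rotation vector about the tool's x, y, z in rad, a list of three. In form: [{"travel": [x, y, z], "dr": [wx, wy, wz]}, ...]. A call has 1 to 5 rows; each row is the pose to reach, as a shift and turn from the pose commanded when the call began, along the tool's axes at that moment; what a row does not reach only later rows make up. A row lasts 1/8 s, in which the tool goes at most 62.5 mm and 10.7 degrees, less where a joint would pass 70% of its speed; a pose out of reach is approached as far as the arm can. A call with a gripper value outside its range is refused whole. "gripper" is the closure, from -1 (fully open) to 1 (shut), set as the call begins (left out, the last holds). The fingers move at their own pace and stop on an object; "force" is the grip in N (left out, the last holds). Time passes only in rows, so rows that repeat a pose let the fingers close. It gives the time, the measured TCP pose, the force, the opening and the grip force at its end, in the units of the state.
- r.read_state(): the state, without advancing time (a new reading comes with each control period).
- r.camera(name): name is "scene" or "side" or "wrist"; returns (picture, depth): 420x560x3 uint8, blue, green, red; 420x560 float32, mm along the optical axis (not along the pixel's ray), 0 where there is no reading.
- r.camera_model(name): a dict with "intrinsics" (3x3 intrinsics, pixels), "xyz" and "rotation" of the camera in the world. Camera axes: x right, y up, looking along -z (the intrinsics and any distortion apply to the point x, -y, -z); pixel columns grow to the right and rows downward; lengths in mm; the calibration is good to about 2 mm. The wrist camera is an equidistant fisheye: a pixel r from the principal point sees the ray r / f radians off the axis. A picture is of the moment at which its call begins: read the wrist's pose just before it. camera_model takes no time and is no camera call; for the wrist camera it gives the pose at the moment of the call.
- r.close_job(): hands the job in; it is judged then, once.
Trained networks look in the newest picture that a camera, given by its name, has taken for a name from the list of things; names that differ only in an ending like _2 or _b are one class to them, and where a whole thing is asked for, a point or a joint stands for the part that bears it (a point fixed in the world has none). Each returns a list of dicts, best first, with "p" (0 to 1); they miss things now and then, are a little off and sometimes report something else, mostly with a low value. They report only what shows in the picture. A call takes as long as a camera call. They do not tell look-alikes from the thing itself.
- r.silhouettes(camera, label): "region" (420x560 bool, what is visible of it) and "xy" ([column, row] in pixels, amid what is visible of it).
- r.spot_point(camera, label): "xy" ([column, row] in pixels: a listed point, or the origin of a listed thing).
The state is a dict: "clock": time; "q": joint angles; "dq": joint speeds; "tau": joint torques, N m; "eef_pos": TCP position; "tool_rot": TCP orientation; "ft_force": force on the tool from outside, world axes, zero at the start; "wrist_torque": the same for the moment, N m; "grip_width": opening from 0.0 (shut) to 1.0 (fully open); "finger_force": force on a finger pad.
Only numpy, scipy, OpenCV 4.12 (cv2) and the standard library are available. Lean on these libraries where they do the work, as an engineer would, in place of code of your own. Each camera call takes 0.05 s, during which the arm holds its last target. There are 200 camera calls.

## Task

Put the grey spacer into the square pocket of the blue-cornered stage, then set the yellow dental model squarely on top of it inside the same corners. Once both are seated, swing the stiff magnifier arm out from under the wire rack by its green knob until the lens is centred over the model, and let go so that it stays there. Leave the white cast, the jar, the tub, the wax knife and the brush where they are, and never force the parts or the lens arm.

Things in the scene. Friction and masses are not known exactly. Their poses are not given: they have to be found in the camera images.
- station: Fixed magnifier station; origin on the table at the centre of the magnifier's post (foot 110 mm across, 14 mm high; post 24 mm thick, arm knuckle up to 138 mm), z up. The arm at joint value 0 points along the station's -x. It also carries a fixed overhanging wire rack on two posts at its rear; the rack's depth direction (away from the robot) is the station's x turned by -0.5 rad about z.
- rack_front (a point): Middle of the 380 mm long front rod of the wire rack, 310 mm above the table. Front rod 12 mm thick, others 7 mm, 46 mm apart; the rack reaches 230 mm back from it and has no legs in front. At the start the knob is below the rack, 10 to 50 mm behind this rod and some 30 mm off its middle: reach it from the robot's side, tool tilted 40 to 45 degrees, 150 mm of room below the rods.
- magnifier (a joint): Stiff hinge of the magnifier arm about the vertical axis of the post, rad, counter-clockwise from above positive, range -2.1 to 0.9; 0 = arm along the station's -x axis. It starts near -1.75 and stays wherever it is left. Friction about 0.9 N m (4 N at the knob).
- lens (a point): Centre of the round magnifier lens (dark grey ring 100 mm outside diameter, from 110 to 128 mm above the table, clear glass), 170 mm from the hinge axis.
- knob (a point): Grip point on the green upright round knob at the outer end of the lens arm: 14 mm diameter, standing from 128 to 175 mm above the table; this point is on its axis at 155 mm, 230 mm from the hinge axis, in line with the post and the lens.
- stage: Fixed aluminium stage plate 110 x 110 x 10 mm; origin at the centre of its underside, z up. Four blue corner angles (6 mm thick, from 10 to 32 mm above the table) form an open-sided square pocket 60 x 60 mm, its sides along the stage's x and y; the gap between two corners in the middle of each side is 36 mm wide, for the fingers.
- pocket (a point): Centre of the pocket floor, 10 mm above the table; the stage's axes.
- spacer: Loose grey square slab 56 x 56 x 14 mm, 90 g; origin at the centre of its underside, sides along its x and y, z up.
- model: Loose dental model: yellow square base 56 x 56 x 18 mm, on it a horseshoe of white teeth 10 mm high; about 120 g; origin at the centre of the underside, sides along its x and y, z up. Grasp it by the base. Seated, its underside is 14 mm above the pocket floor.
- plain_cast: Bystander: all-white dental cast of the same size and shape as the model (56 x 56 x 28 mm); origin at the centre of the underside.
- tub: Bystander: blue open tub, 84 mm wide, 45 mm high; origin at the centre of the underside.
- jar: Bystander: jar with green cap, 52 mm wide, 65 mm high; origin at the centre of the underside.
- wax_knife: Bystander: wax knife with red handle, 160 mm long, lying along its x axis.
- brush: Bystander: brush with blue handle, 160 mm long, lying along its x axis.
Not all that is in view belongs to the job. Leave any orange or purple look-alike of the spacer alone.

How it is judged (in metres and radians):
On the way, in this order (a step that is already met when the one before it is completed fails the run):
1. the spacer lies flat on the pocket floor inside the four corners, released (horizontal distance between spacer and pocket below 0.005 m and z of spacer in the frame of pocket between -0.003 and 0.003 m and angle between spacer's own z axis and vertical below 0.06 rad and contact force between the fingers and spacer below 0.3 N), for 0.2 s.
2. the model sits flat and square on the spacer inside the corners, released, while the lens is still away to the side (horizontal distance between each of spacer, model and pocket below 0.005 m and z of spacer in the frame of pocket between -0.003 and 0.003 m and angle between each of spacer, model's own z axis and vertical below 0.06 rad and z of model in the frame of pocket between 0.011 and 0.017 m and (angle between the x axis of model and the x axis of stage, either way round below 0.13 rad or angle between the x axis of model and the y axis of stage, either way round below 0.13 rad) and contact force between the fingers and model below 0.3 N and horizontal distance between lens and pocket above 0.1 m), for 0.2 s.
At the end, for the whole second after the job is handed in: Spacer on the pocket floor and model on the spacer, each within 5 mm of the pocket centre, within 3 mm of its seated height and flat to 0.06 rad, the model square to the stage to 0.13 rad; the lens centre within 15 mm (horizontally) of the model's centre; the arm and the model at rest (horizontal distance between each of spacer, model and pocket below 0.005 m and z of spacer in the frame of pocket between -0.003 and 0.003 m and angle between each of spacer, model's own z axis and vertical below 0.06 rad and z of model in the frame of pocket between 0.011 and 0.017 m and (angle between the x axis of model and the x axis of stage, either way round below 0.13 rad or angle between the x axis of model and the y axis of stage, either way round below 0.13 rad) and horizontal distance between lens and model below 0.015 m and velocity of joint magnifier between -0.02 and 0.02 rad/s and linear speed of model below 0.02 m/s); the robot touches nothing.
It fails at once if the white cast, tub, jar, wax knife or brush pushed more than 30 mm (distance of any of plain_cast, tub, jar, wax_knife, brush from where it was at the start of the episode above 0.03 m).
It fails at once if the model forced or dropped onto the spacer (over 40 N) (contact force between model and spacer above 40 N).
It fails at once if the lens arm swung faster than 3 rad/s (velocity of joint magnifier above 3 rad/s or velocity of joint magnifier below -3 rad/s).
It also fails if it takes over 70 s, if anything falls off the work surface, if the arm or the gripper's body presses on something with over 40 N, if the wrist force passes 120 N, or if a joint passes its speed limit or range.

## Working session

There is one attempt and no reset: what is moved stays moved. The work goes in short steps, Python scripts to look and compute and a tool call to move; the robot and the scene stay as the last step left them, time stands still between calls to the robot, and variables do not carry over. Pictures are saved under pics/ and viewed, at most 10 in all, crops included, and the job is handed in when it is done.

Besides the shell and the picture viewer there is one more tool, called after ">>>" by a JSON object that holds its "method" and its "body". servo_tool: Moves the arm, as the interface text tells. Its arguments: {"type":"object","properties":{"targets":{"type":"array"},"gripper":{"type":"number"},"force":{"type":"number"}},"required":["targets"]}

```bash
mkdir -p pics; ls
python3 - <<'E'
from plant import r
import cv2,numpy as np
s=r.read_state();print({k:np.round(v,3) if not isinstance(v,dict) else v for k,v in s.items()})
for n in ["scene","side","wrist"]:
    p,d=r.camera(n);cv2.imwrite(f"pics/{n}0.png",p);np.save(f"pics/{n}0.npy",d);m=r.camera_model(n);print(n,{k:np.round(v,3).tolist() if not isinstance(v,str) else v for k,v in m.items()})
a=cv2.imread("pics/scene0.png");b=cv2.imread("pics/side0.png")
E
```

```text
pics
{'clock': np.float64(0.0), 'q': array([-1.284,  0.277,  1.506, -0.   ,  1.361, -0.121]), 'dq': array([-0.   ,  0.001,  0.002,  0.002, -0.001,  0.002]), 'tau': array([ 1.0000e-03, -4.1676e+01, -2.4581e+01,  0.0000e+00,  1.1000e-02,
        0.0000e+00]), 'eef_pos': array([ 227.869, -527.314,  230.449]), 'tool_rot': array([-3.14 , -0.   ,  0.408]), 'ft_force': array([ 0.365, -0.311, -0.869]), 'wrist_torque': array([0.006, 0.009, 0.007]), 'finger_force': np.float64(0.0), 'grip_width': np.float64(1.0)}
scene {'intrinsics': [[527.205, 0.0, 275.427], [0.0, 527.205, 207.509], [0.0, 0.0, 1.0]], 'xyz': [1237.969, -82.245, 1371.499], 'rotation': [0.539, 0.003, 1.473]}
side {'intrinsics': [[428.629, 0.0, 276.653], [0.0, 428.629, 207.773], [0.0, 0.0, 1.0]], 'xyz': [156.495, 698.466, 1004.179], 'rotation': [0.793, 0.009, -2.678]}
wrist {'intrinsics': [[325.192, 0.0, 279.655], [0.0, 325.192, 209.089], [0.0, 0.0, 1.0]], 'xyz': [290.375, -500.414, 373.404], 'rotation': [-0.272, -0.0, -1.164]}
```

View pics/scene0.png

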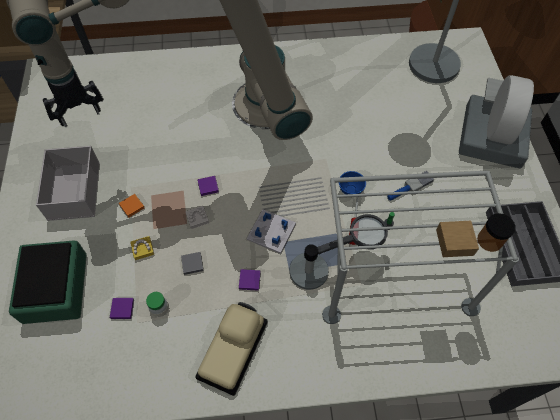

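View pics/side0.png

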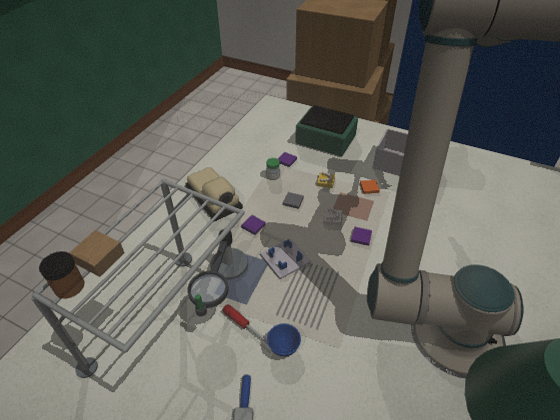

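Scene view: grey spacer at (192,263), yellow model at (143,249), white cast at (198,216), stage at (272,230), post at (310,270), lens at (370,230) and green knob at (391,218). Purple and orange slabs are the look-alikes. The side view agrees.

```bash
cat > h.py <<'E'
import numpy as np,cv2
from plant import r
from scipy.spatial.transform import Rotation as Ro
def snap(n):
    m=r.camera_model(n); p,d=r.camera(n); return m,p,d
def rays(n,m,u,v):
    K=np.array(m["intrinsics"]);x=(u-K[0,2])/K[0,0];y=(v-K[1,2])/K[1,1]
    if n=="wrist":
        t=np.hypot(x,y);s=np.tan(t)/np.maximum(t,1e-9);x,y=x*s,y*s
    return np.stack([x,-y,-np.ones_like(x)],-1)@Ro.from_euler("xyz",m["rotation"]).as_matrix().T
def at_z(n,m,uv,z):
    uv=np.asarray(uv,float);d=rays(n,m,uv[...,0],uv[...,1]);c=np.array(m["xyz"])
    return c+d*((z-c[2])/d[...,2])[...,None]
def cloud(n,m,d,mask):
    v,u=np.nonzero(mask&(d>0));return np.array(m["xyz"])+rays(n,m,u.astype(float),v.astype(float))*d[v,u][:,None]
def rect(P):
    (c,s,a)=cv2.minAreaRect(P[:,:2].astype(np.float32));return np.round(c,1),np.round(s,1),round(a,1)
def tool(dw,yaw=None):
    "world shift -> tool axes"
    s=r.read_state();R=Ro.from_euler("xyz",s["tool_rot"]);return R.inv().apply(dw)
E
python3 - <<'E'
from h import *
for n in ["scene","side"]:
    m,p,d=snap(n)
    for l in ["spacer","model","stage","plain_cast","station","magnifier"]:
        for o in r.silhouettes(n,l)[:4]:
            if o["p"]<.3: continue
            P=cloud(n,m,d,o["region"]);col=p[o["region"]].mean(0).astype(int)
            print(n,l,round(o["p"],2),np.round(o["xy"]),col,rect(P),"med",np.round(np.median(P,0)),"z",np.round(np.percentile(P[:,2],[5,50,95])))
    for l in ["spacer","model","pocket","knob","lens","station","rack_front"]:
        for o in r.spot_point(n,l)[:4]:
            z=dict(spacer=14,model=28,pocket=10,knob=155,lens=119,station=0,rack_front=310)[l]
            print(n,l,round(o["p"],2),np.round(o["xy"],1),np.round(at_z(n,m,o["xy"],z),1))
E
```

```text
scene spacer 0.98 [122. 308.] [101  40  78] (array([ 701.6, -453.8]), array([61.2, 54.8]), 86.0) med [ 704. -451.   15.] z [10. 15. 20.]
scene spacer 0.92 [192. 265.] [89 88 88] (array([ 580.9, -259.1]), array([67.7, 58.9]), 7.5) med [ 587. -257.   15.] z [ 3. 15. 20.]
scene spacer 0.88 [129. 205.] [ 36  81 144] (array([ 372.5, -441.7]), array([71.8, 54.4]), 31.3) med [ 380. -439.   15.] z [ 7. 15. 21.]
scene spacer 0.78 [249. 282.] [102  43  81] (array([ 652.3, -101.7]), array([56.2, 57.8]), 80.1) med [ 655. -102.   15.] z [ 8. 15. 20.]
scene model 0.86 [146. 246.] [ 57 107 119] (array([ 525.1, -401.7]), array([58.6, 56.6]), 11.6) med [ 530. -400.   20.] z [ 7. 20. 31.]
scene stage 0.76 [273. 236.] [110 103 102] (array([502.5, -26.4]), array([112.7, 113.6]), 60.2) med [507. -27.  12.] z [ 6. 12. 32.]
scene plain_cast 0.64 [200. 218.] [84 86 89] (array([ 437.6, -242.6]), array([59.1, 54.3]), 16.3) med [ 444. -241.   20.] z [11. 20. 31.]
scene station 0.59 [402. 242.] [79 85 86] (array([571.3, 344. ]), array([656. , 472.1]), 87.5) med [690. 281. 313.] z [  9. 313. 384.]
scene magnifie
[... 2034 characters left out ...]
gnifier 0.8 [212. 286.] [84 86 83] (array([646.2, 156.6]), array([131.8, 320.5]), 28.7) med [599. 220. 123.] z [112. 123. 139.]
side spacer 0.84 [251.9 223.2] [ 653.7 -100.2   14. ]
side spacer 0.78 [368.2 188. ] [ 374.2 -422.5   14. ]
side spacer 0.72 [291.6 203.4] [ 578.8 -237.6   14. ]
side spacer 0.69 [357.2 236.3] [ 335.5 -194.1   14. ]
side model 0.6 [247.2 415.4] [377.4 419.9  28. ]
side model 0.54 [323.4 180.4] [ 522.6 -376.7   28. ]
side pocket 0.74 [283.7 257.2] [504.2 -23.5  10. ]
side knob 0.98 [200.6 299.6] [571.9 279.9 155. ]
side lens 0.94 [208.9 289.4] [587.6 228.4 119. ]
side station 0.72 [228.5 263.5] [643.7  62.4   0. ]
side rack_front 0.6 [192.3 271.7] [547.9 308.7 310. ]
```

```bash
cat >> h.py <<'E'
def go(x,y,z,yaw,rpy=None):
    s=r.read_state();R=Ro.from_euler("xyz",s["tool_rot"]);T=Ro.from_euler("xyz",[np.pi,0,yaw] if rpy is None else rpy)
    t=R.inv().apply(np.array([x,y,z])-s["eef_pos"]);dr=(R.inv()*T).as_rotvec()
    print("clock",s["clock"],"travel",np.round(t,1).tolist(),"dr",np.round(dr,3).tolist())
E
python3 -c "
from h import *
go(580,-300,230,1.70)"
```

```text
clock 1.55 travel [413.5, -69.6, 1.3] dr [0.0, 0.0, -1.292]
```

>>> {"method": "servo_tool", "body": {"targets": [{"travel": [413, -70, 0], "dr": [0, 0, -1.29]}, {"travel": [413, -70, 0], "dr": [0, 0, -1.29]}, {"travel": [413, -70, 0], "dr": [0, 0, -1.29]}, {"travel": [413, -70, 0], "dr": [0, 0, -1.29]}, {"travel": [413, -70, 0], "dr": [0, 0, -1.29]}], "gripper": -1}}

```text
clock: 2.17
eef_pos: [491.8, -356.6, 231.5]
tool_rot: [3.141, 0.001, 1.351]
ft_force: [0.4, -0.7, -1.1]
grip_width: 1.001
finger_force: 0.0
```

```bash
cat > look.py <<'E'
from h import *
import sys
def look(tag,labels,save=True):
    m,p,d=snap("wrist");cv2.imwrite(f"pics/{tag}.png",p)
    print("clock",r.read_state()["clock"])
    for l in labels:
        for o in r.silhouettes("wrist",l)[:5]:
            if o["p"]<.3: continue
            P=cloud("wrist",m,d,o["region"]);z=P[:,2]
            lo,hi=dict(spacer=(9,20),model=(10,24),stage=(5,15)).get(l,(0,400))
            Q=P[(z>lo)&(z<hi)]
            if len(Q)<20: continue
            print(l,round(o["p"],2),np.round(o["xy"]),p[o["region"]].mean(0).astype(int),rect(Q),"z",np.round(np.percentile(z,[5,50,95]),1),len(Q))
    return m,p,d
if __name__=="__main__": look(sys.argv[1],sys.argv[2:])
E
python3 look.py w1 spacer model
```

```text
clock 2.225
spacer 0.79 [450. 222.] [102  56  81] (array([ 700. , -451.6]), array([56.4, 57.1]), 83.9) z [ 5.  14.4 15.7] 1549
spacer 0.79 [120.  94.] [106  60  86] (array([ 327.5, -207.3]), array([57.3, 57. ]), 8.8) z [ 5.7 13.6 15.1] 1894
spacer 0.73 [206. 261.] [ 55  90 154] (array([ 375.8, -439.6]), array([57.4, 56.4]), 31.5) z [ 7.1 13.9 15.3] 1644
spacer 0.67 [343.  82.] [71 71 70] (array([ 585.1, -260.8]), array([56. , 56.6]), 6.7) z [12.3 14.2 15.6] 2396
model 0.82 [314. 212.] [ 85 137 151] (array([ 524.2, -402.7]), array([56. , 55.7]), 13.3) z [15.9 18.5 28.5] 1790
```

View pics/w1.png

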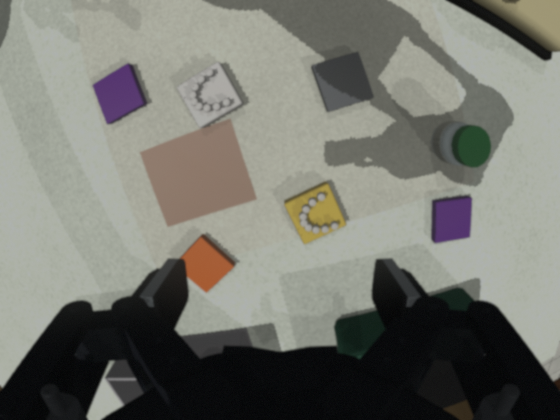

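The wrist view shows the spacer at (343,82), the model at (314,212), the white cast at (210,95) and the jar at (465,145). The fit is clean, so I'm going for the spacer.

```bash
python3 -c "
from h import *
go(585.1,-260.8,60,1.688)"
```

```text
clock 2.325 travel [112.7, 69.5, 171.1] dr [0.0, -0.0, -0.338]
```

>>> {"method": "servo_tool", "body": {"targets": [{"travel": [60, 35, 50], "dr": [0, 0, -0.17]}, {"travel": [112.7, 69.5, 110], "dr": [0, 0, -0.338]}, {"travel": [112.7, 69.5, 171], "dr": [0, 0, -0.338]}, {"travel": [112.7, 69.5, 171], "dr": [0, 0, -0.338]}, {"travel": [112.7, 69.5, 171], "dr": [0, 0, -0.338]}]}}

```text
clock: 2.95
eef_pos: [580.6, -262.7, 57.3]
tool_rot: [-3.136, -0.004, 1.683]
ft_force: [-0.5, -0.1, 0.6]
grip_width: 1.0
finger_force: 0.0
```

```bash
python3 look.py w2 spacer; python3 -c "
from h import *
go(585.1,-260.8,2,1.688)"
```

```text
clock 3.0
spacer 0.83 [288. 228.] [77 77 75] (array([ 585. , -260.6]), array([56.5, 56.4]), 6.9) z [12.4 14.2 15.2] 7915
spacer 0.66 [  2. 130.] [51 35 44] (array([ 355.5, -211.6]), array([ 4.1, 37.2]), 9.5) z [ 0.9  5.4 10.5] 83
spacer 0.57 [425.  20.] [67 30 51] (array([ 650.3, -110.1]), array([41.5, 56.2]), 80.3) z [ 6.  14.  15.3] 3325
clock 3.05 travel [4.0, 2.5, 59.3] dr [0.0, 0.001, -0.006]
```

>>> {"method": "servo_tool", "body": {"targets": [{"travel": [2.5, 2, 30], "dr": [0, 0, -0.006]}, {"travel": [2.5, 2, 59], "dr": [0, 0, -0.006]}, {"travel": [2.5, 2, 59], "dr": [0, 0, -0.006]}]}}

```text
clock: 3.42
eef_pos: [583.9, -261.7, 1.8]
tool_rot: [-3.141, -0.0, 1.688]
ft_force: [-0.6, 0.9, 0.3]
grip_width: 1.002
finger_force: 0.0
```

```bash
python3 -c "
from h import *
go(585.1,-260.8,2,1.688)"
```

```text
clock 3.425 travel [0.8, 1.3, -0.2] dr [-0.001, -0.0, -0.0]
```

>>> {"method": "servo_tool", "body": {"targets": [{"travel": [0.8, 1.2, 0], "dr": [0, 0, 0]}, {"travel": [0.8, 1.2, 0], "dr": [0, 0, 0]}, {"travel": [0.8, 1.2, 0], "dr": [0, 0, 0]}, {"travel": [0.8, 1.2, 0], "dr": [0, 0, 0]}, {"travel": [0.8, 1.2, 0], "dr": [0, 0, 0]}], "gripper": 1, "force": 25}}

```text
clock: 4.05
eef_pos: [587.3, -261.0, 3.8]
tool_rot: [3.138, 0.003, 1.689]
ft_force: [-0.9, -1.4, 6.1]
grip_width: 0.646
finger_force: 26.6
```

```bash
python3 -c "
from h import *
go(480,-90,170,1.047)"
```

```text
clock 4.05 travel [181.9, -85.8, -167.1] dr [0.004, 0.002, 0.642]
```

>>> {"method": "servo_tool", "body": {"targets": [{"travel": [0, 0, -50], "dr": [0, 0, 0]}, {"travel": [40, -20, -90], "dr": [0, 0, 0.15]}, {"travel": [90, -42, -130], "dr": [0, 0, 0.33]}, {"travel": [135, -64, -167], "dr": [0, 0, 0.5]}, {"travel": [182, -86, -167], "dr": [0, 0, 0.64]}]}}

```text
clock: 4.68
eef_pos: [480.5, -88.8, 172.0]
tool_rot: [3.133, -0.002, 1.044]
ft_force: [-0.5, 0.4, 0.3]
grip_width: 0.642
finger_force: 27.9
```

>>> {"method": "servo_tool", "body": {"targets": [{"travel": [0, 0, 0], "dr": [0, 0, 0]}, {"travel": [0, 0, 0], "dr": [0, 0, 0]}]}}

```text
clock: 4.92
eef_pos: [479.6, -89.4, 169.0]
tool_rot: [3.139, 0.0, 1.051]
ft_force: [0.2, -0.3, -0.8]
grip_width: 0.65
finger_force: 27.9
```

Run:
```python
from look import *
m,p,d=look("w3",["stage","spacer"])
print(r.read_state()["finger_force"],r.read_state()["grip_width"])
for l in ["pocket","stage"]:
    for o in r.spot_point("wrist",l)[:3]: print(l,o["p"],at_z("wrist",m,o["xy"],10 if l=="pocket" else 0))
# blue corners by colour + depth
hsv=cv2.cvtColor(p,cv2.COLOR_BGR2HSV)
for o in r.silhouettes("wrist","stage")[:1]:
    reg=cv2.dilate(o["region"].astype(np.uint8),np.ones((7,7)))>0
    b=reg&(hsv[...,1]>110)&(hsv[...,0]>95)&(hsv[...,0]<130)
    P=cloud("wrist",m,d,b);Q=P[P[:,2]>26];print("corners",rect(Q),len(Q))
```

```text
clock 4.975
stage 0.71 [269. 124.] [133 128 126] (array([502.9, -27.4]), array([110.1, 110.4]), 59.5) z [ 8.9 10.2 31.8] 12269
spacer 0.78 [528. 331.] [120  56  93] (array([ 700.3, -451. ]), array([58.8, 57.6]), 84.1) z [ 4.2 14.5 15.9] 762
spacer 0.76 [436. 123.] [86 52 71] (array([ 651.4, -102. ]), array([56.3, 57.4]), 80.7) z [ 6.6 14.3 15.6] 2812
spacer 0.67 [223. 338.] [113  47  85] (array([ 339.2, -202.9]), array([32.7, 52.2]), 7.3) z [ 3.9 13.6 15. ] 638
27.85432755947113 0.6433642253292052
pocket 0.76 [503.7733514  -26.18304546  10.        ]
stage 0.86 [501.85530187 -27.34062854   0.        ]
corners (array([502.7, -27. ]), array([69.1, 69.3]), 59.6) 426
```

View pics/w3.png

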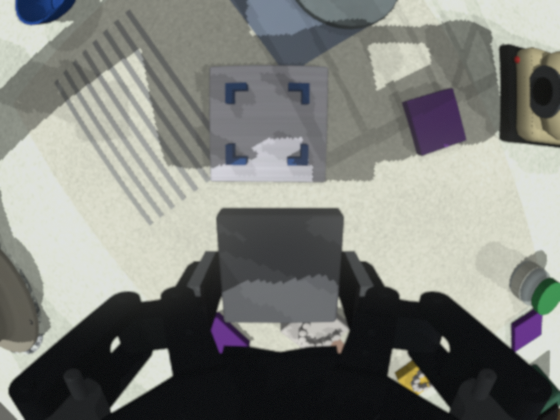

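The wrist view shows the stage at (269,124) with its four blue corners, and the spacer held squarely at (280,265). Next is its in-hand offset.

```bash
cat > inhand.py <<'E'
from h import *
def inhand(c0=222,c1=338,r0=195,r1=330,dz=(5,30)):
    s=r.read_state();m,p,d=snap("wrist")
    k=np.zeros(d.shape,bool);k[r0:r1,c0:c1]=1
    P=cloud("wrist",m,d,k);R=Ro.from_euler("xyz",s["tool_rot"])
    L=R.inv().apply(P-s["eef_pos"]);z=L[:,2]
    print("z hist",np.histogram(z,np.arange(-40,20,5)))
    Q=L[(z>-dz[1])&(z<-dz[0]+0)]
    print("tool frame rect",rect(Q),"z",np.percentile(Q[:,2],[5,50,95]),"xrange",np.percentile(Q[:,0],[0.5,99.5]),"y",np.percentile(Q[:,1],[.5,99.5]))
E
python3 -c "
from inhand import *
inhand()
go(502.8,-27.2,60,1.039)"
```

```text
z hist (array([   0,    0,    0,    0,    0, 8920, 3754,  352,  145,    0,    0]), array([-40, -35, -30, -25, -20, -15, -10,  -5,   0,   5,  10,  15]))
tool frame rect (array([0.9, 0.2]), array([56.2, 56. ]), 0.4) z [-11.27991145 -10.33701269  -9.20242956] xrange [-26.34552235  28.6403832 ] y [-26.89000279  26.5722613 ]
clock 5.275 travel [66.1, -10.8, 107.9] dr [-0.001, 0.0, 0.009]
```

>>> {"method": "servo_tool", "body": {"targets": [{"travel": [50, -8, 20], "dr": [0, 0, 0.01]}, {"travel": [65.2, -10.8, 70], "dr": [0, 0, 0.01]}, {"travel": [65.2, -10.8, 118], "dr": [0, 0, 0.01]}, {"travel": [65.2, -10.8, 118], "dr": [0, 0, 0.01]}, {"travel": [65.2, -10.8, 118], "dr": [0, 0, 0.01]}]}}

```text
clock: 5.9
eef_pos: [503.4, -27.9, 51.4]
tool_rot: [3.14, -0.001, 1.039]
ft_force: [0.9, -0.4, -0.8]
grip_width: 0.643
finger_force: 27.9
```

```bash
python3 -c "
from h import *
r.camera('side')
go(502.3,-28,14.5,1.039)"
```

```text
clock 5.95 travel [-0.8, -1.6, 37.5] dr [0.004, -0.001, -0.0]
```

```bash
cat >> h.py <<'E'
def go(x,y,z,yaw,rpy=None,n=6):
    S=[]
    for i in range(n):
        S.append(r.read_state())
        if i<n-1: r.camera("scene")
    p=np.array([s["eef_pos"] for s in S]);R=Ro.from_euler("xyz",[s["tool_rot"] for s in S]).mean();s=S[-1]
    T=Ro.from_euler("xyz",[np.pi,0,yaw] if rpy is None else rpy)
    t=R.inv().apply(np.array([x,y,z])-p.mean(0));dr=(R.inv()*T).as_rotvec()
    print("clock",s["clock"],"pos",p.mean(0).round(1),"sd",p.std(0).round(2),"travel",np.round(t,1).tolist(),"dr",np.round(dr,3).tolist())
E
python3 -c "
from h import *
go(502.3,-28,14.5,1.039)"
```

```text
clock 6.2 pos [503.6 -27.9  52. ] sd [0.39 0.14 0.24] travel [-0.8, -1.2, 37.5] dr [0.004, -0.001, -0.0]
```

>>> {"method": "servo_tool", "body": {"targets": [{"travel": [-0.8, -1.2, 15], "dr": [0.003, 0, 0]}, {"travel": [-0.8, -1.2, 25], "dr": [0.003, 0, 0]}, {"travel": [-0.8, -1.2, 32], "dr": [0.003, 0, 0]}, {"travel": [-0.8, -1.2, 37], "dr": [0.003, 0, 0]}, {"travel": [-0.8, -1.2, 37], "dr": [0.003, 0, 0]}]}}

```text
clock: 6.82
eef_pos: [500.3, -27.3, 13.6]
tool_rot: [-3.138, 0.0, 1.039]
ft_force: [-2.0, 0.8, 5.5]
grip_width: 0.642
finger_force: 28.8
```

```bash
python3 -c "
from look import *
look('w4',['stage'])
go(502.3,-28,13.5,1.039,n=3);print(r.read_state()['ft_force'])"
```

```text
clock 6.875
clock 7.025 pos [500.3 -27.3  13.6] sd [0.02 0.01 0.01] travel [0.4, 2.1, 0.1] dr [-0.004, 0.0, 0.0]
[-2.07284368e+00  3.06737958e-03  4.27763145e+00]
```

View pics/w4.png

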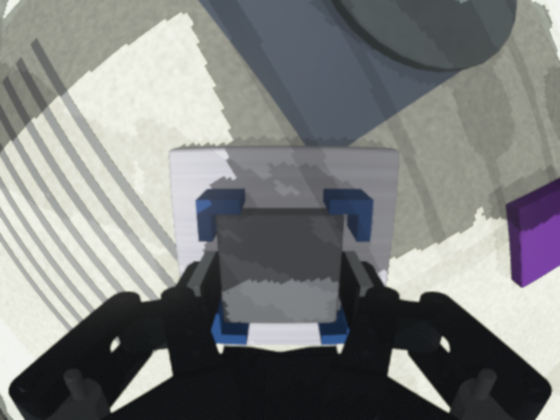

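The spacer is inside the four blue corners (square at (280,265)) and touching the floor. I'm releasing it.

>>> {"method": "servo_tool", "body": {"targets": [{"travel": [0.3, 1.5, -0.3], "dr": [0, 0, 0]}, {"travel": [0.3, 1.5, -0.3], "dr": [0, 0, 0]}]}}

```text
clock: 7.28
eef_pos: [501.9, -27.8, 13.6]
tool_rot: [-3.138, 0.0, 1.039]
ft_force: [-0.7, -0.4, 3.8]
grip_width: 0.643
finger_force: 28.7
```

>>> {"method": "servo_tool", "body": {"targets": [{"travel": [0, 0, 0], "dr": [0, 0, 0]}, {"travel": [0, 0, 0], "dr": [0, 0, 0]}, {"travel": [0, 0, -1], "dr": [0, 0, 0]}, {"travel": [0, 0, -25], "dr": [0, 0, 0]}, {"travel": [0, 0, -70], "dr": [0, 0, 0]}], "gripper": -1}}

```text
clock: 7.9
eef_pos: [500.9, -27.8, 82.8]
tool_rot: [-3.134, 0.002, 1.039]
ft_force: [0.5, 0.1, -0.2]
grip_width: 1.001
finger_force: 0.0
```

```bash
python3 -c "
from h import *
m,p,d=snap('wrist')
k=np.zeros(d.shape,bool);k[100:330,200:360]=1
P=cloud('wrist',m,d,k);Q=P[(P[:,2]>18)&(P[:,2]<27.5)];print(rect(Q),np.median(Q[:,2]),len(Q))
for o in r.silhouettes('wrist','spacer')[:3]:
  P=cloud('wrist',m,d,o['region']);print(o['p'],rect(P),np.median(P[:,2]))
for o in r.silhouettes('wrist','stage')[:1]:
  P=cloud('wrist',m,d,o['region']);Q=P[(P[:,2]>6)&(P[:,2]<14)];print('stage',rect(Q))
go(524.2,-402.7,200,1.803,n=1)"
```

```text
(array([502.7, -26.9]), array([72.6, 71.6]), 59.7) 24.1207597080178 7475
0.93 (array([ 655.6, -106.8]), array([65.5, 67.7]), 80.4) 14.281522513777588
0.6 (array([502.9, -26.4]), array([58.1, 60.7]), 61.6) 24.126451037606927
stage (array([502.8, -26.9]), array([110.3, 110.6]), 59.5)
clock 8.05 pos [504.4 -28.4  85.7] sd [0. 0. 0.] travel [-312.4, 207.1, -114.3] dr [0.003, -0.001, -0.764]
```

>>> {"method": "servo_tool", "body": {"targets": [{"travel": [-25, 16, -40], "dr": [0, 0, -0.1]}, {"travel": [-312, 207, -60], "dr": [0, 0, -0.764]}, {"travel": [-312, 207, -60], "dr": [0, 0, -0.764]}, {"travel": [-312, 207, -60], "dr": [0, 0, -0.764]}, {"travel": [-312, 207, -60], "dr": [0, 0, -0.764]}]}}

```text
clock: 8.68
eef_pos: [516.5, -296.7, 135.6]
tool_rot: [-3.138, -0.004, 1.808]
ft_force: [0.9, 0.1, 0.3]
grip_width: 1.002
finger_force: 0.0
```

```bash
python3 -c "
from look import *
go(524.2,-402.7,70,1.803,n=2);look('w5',['model'])"
```

```text
clock 8.725 pos [ 517.2 -301.7  135.9] sd [0.71 4.96 0.27] travel [-99.7, -16.7, 66.1] dr [-0.003, 0.002, 0.005]
clock 8.775
model 0.83 [263. 296.] [ 73 124 138] (array([ 523.7, -402.4]), array([56.4, 57.1]), 13.2) z [ 8.  18.4 28.4] 2486
```

>>> {"method": "servo_tool", "body": {"targets": [{"travel": [-50, -8, 20], "dr": [0, 0, 0]}, {"travel": [-95, -16, 40], "dr": [0, 0, 0]}, {"travel": [-95, -16, 60], "dr": [0, 0, 0]}, {"travel": [-95, -16, 60], "dr": [0, 0, 0]}]}}

```text
clock: 9.32
eef_pos: [521.6, -388.8, 73.8]
tool_rot: [-3.136, -0.008, 1.803]
ft_force: [-0.2, 1.1, -1.0]
grip_width: 1.0
finger_force: 0.0
```

```bash
python3 -c "
from look import *
look('w6',['model']);go(524,-402.6,5,1.803,n=3)"
```

```text
clock 9.375
model 0.87 [280. 244.] [ 67 110 121] (array([ 523.8, -402.7]), array([56.5, 56.1]), 13.4) z [13.8 18.4 28.4] 5282
clock 9.525 pos [ 523.6 -390.2   77.2] sd [0.29 0.31 0.53] travel [-12.3, -2.3, 72.1] dr [-0.002, -0.002, 0.001]
```

>>> {"method": "servo_tool", "body": {"targets": [{"travel": [-12, -2, 15], "dr": [0, 0, 0]}, {"travel": [-12, -2, 45], "dr": [0, 0, 0]}, {"travel": [-12, -2, 72], "dr": [0, 0, 0]}, {"travel": [-12, -2, 72], "dr": [0, 0, 0]}]}}

```text
clock: 10.02
eef_pos: [522.4, -402.5, 2.2]
tool_rot: [-3.137, -0.006, 1.803]
ft_force: [0.0, 0.7, 0.6]
grip_width: 1.001
finger_force: 0.0
```

```bash
python3 -c "
from h import *
go(523.8,-402.7,5,1.803,n=4)"
```

```text
clock 10.175 pos [ 523.7 -403.6    4.2] sd [0.84 0.71 1.33] travel [0.8, 0.3, -0.8] dr [-0.003, -0.003, 0.0]
```

>>> {"method": "servo_tool", "body": {"targets": [{"travel": [0.8, 0, 0], "dr": [0, 0, 0]}, {"travel": [0.8, 0, 0], "dr": [0, 0, 0]}, {"travel": [0.8, 0, 0], "dr": [0, 0, 0]}, {"travel": [0.8, 0, 0], "dr": [0, 0, 0]}, {"travel": [0.8, 0, 0], "dr": [0, 0, 0]}], "gripper": 1, "force": 25}}

```text
clock: 10.8
eef_pos: [524.3, -403.1, 6.1]
tool_rot: [-3.141, -0.0, 1.803]
ft_force: [0.1, 1.3, 5.9]
grip_width: 0.644
finger_force: 27.5
```

```bash
python3 -c "
from h import *
go(487,-55,140,1.039,n=3)"
```

```text
clock 10.9 pos [ 524.3 -403.1    6.1] sd [0.01 0.02 0.  ] travel [347.4, 43.8, -133.8] dr [-0.001, 0.0, 0.764]
```

>>> {"method": "servo_tool", "body": {"targets": [{"travel": [0, 0, -55], "dr": [0, 0, 0]}, {"travel": [40, 5, -100], "dr": [0, 0, 0.15]}, {"travel": [95, 12, -134], "dr": [0, 0, 0.33]}, {"travel": [157, 20, -134], "dr": [0, 0, 0.5]}, {"travel": [218, 27, -134], "dr": [0, 0, 0.65]}]}}

```text
clock: 11.52
eef_pos: [500.0, -183.9, 139.6]
tool_rot: [-3.14, -0.001, 1.147]
ft_force: [0.9, 0.3, -1.8]
grip_width: 0.644
finger_force: 28.0
```

```bash
python3 -c "
from h import *
go(487,-55,130,1.039,n=4);print(r.read_state()['grip_width'])"
```

```text
clock 11.675 pos [ 498.1 -180.   139.1] sd [1.43 3.49 0.3 ] travel [109.7, -61.0, 9.9] dr [-0.007, -0.003, 0.113]
0.6445970581603989
```

>>> {"method": "servo_tool", "body": {"targets": [{"travel": [50, -28, 5], "dr": [0, 0, 0.06]}, {"travel": [90, -52, 10], "dr": [0, 0, 0.112]}, {"travel": [109, -61, 10], "dr": [0, 0, 0.112]}, {"travel": [109, -61, 10], "dr": [0, 0, 0.112]}, {"travel": [109, -61, 10], "dr": [0, 0, 0.112]}]}}

```text
clock: 12.3
eef_pos: [489.4, -62.6, 129.4]
tool_rot: [-3.14, 0.001, 1.041]
ft_force: [0.1, -0.2, -0.7]
grip_width: 0.642
finger_force: 28.0
```

```bash
python3 -c "
from inhand import *
m,p,d=snap('wrist');cv2.imwrite('pics/w7.png',p)
s=r.read_state();k=np.zeros(d.shape,bool);k[180:345,200:360]=1
L=Ro.from_euler('xyz',s['tool_rot']).inv().apply(cloud('wrist',m,d,k)-s['eef_pos'])
for a,b in[(-30,-16),(-16,-10),(-16,-2)]:
  Q=L[(L[:,2]>a)&(L[:,2]<b)];print(a,b,rect(Q),np.median(Q[:,2]),len(Q))
for o in r.silhouettes('wrist','stage')[:1]:
  P=cloud('wrist',m,d,o['region']);Q=P[(P[:,2]>6)&(P[:,2]<14)];print('stage',rect(Q))
go(502.8,-27.0,75,1.039,n=4)"
```

```text
-30 -16 (array([-1.3,  3.3]), array([65.7, 46.3]), 73.6) -21.57145342902058 4274
-16 -10 (array([ 0.6, -0.1]), array([68.5, 56.5]), 89.6) -12.002149953713538 10263
-16 -2 (array([ 0.6, -0.1]), array([68.5, 56.5]), 89.6) -11.942334130322772 10955
stage (array([503.1, -26.5]), array([108.5, 110.8]), 59.7)
clock 12.55 pos [489.  -62.4 129.3] sd [0.13 0.18 0.01] travel [37.5, -5.9, 54.3] dr [-0.003, 0.0, 0.001]
```

View pics/w7.png

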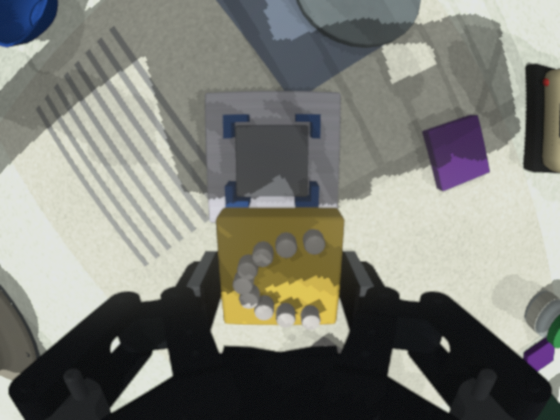

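The model is held square at (280,265), and the spacer is seated in the corners at (272,160).

>>> {"method": "servo_tool", "body": {"targets": [{"travel": [20, -3, 27], "dr": [0, 0, 0]}, {"travel": [37, -5.9, 54], "dr": [0, 0, 0]}, {"travel": [37, -5.9, 70], "dr": [0, 0, 0]}, {"travel": [37, -5.9, 70], "dr": [0, 0, 0]}, {"travel": [37, -5.9, 70], "dr": [0, 0, 0]}]}}

```text
clock: 13.18
eef_pos: [502.7, -26.7, 60.0]
tool_rot: [-3.14, -0.0, 1.041]
ft_force: [0.3, -0.2, -2.1]
grip_width: 0.644
finger_force: 28.0
```

```bash
python3 -c "
from h import *
go(502.5,-27.5,30,1.039,n=6)"
```

```text
clock 13.425 pos [502.7 -26.6  60.2] sd [0.11 0.09 0.11] travel [-0.9, 0.3, 30.2] dr [-0.001, -0.0, 0.002]
```

>>> {"method": "servo_tool", "body": {"targets": [{"travel": [-0.9, 0.3, 12], "dr": [0, 0, 0.002]}, {"travel": [-0.9, 0.3, 20], "dr": [0, 0, 0.002]}, {"travel": [-0.9, 0.3, 25], "dr": [0, 0, 0.002]}, {"travel": [-0.9, 0.3, 28], "dr": [0, 0, 0.002]}, {"travel": [-0.9, 0.3, 30], "dr": [0, 0, 0.002]}]}}

```text
clock: 14.05
eef_pos: [501.7, -27.1, 30.0]
tool_rot: [-3.138, 0.0, 1.039]
ft_force: [-4.4, 0.5, 17.6]
grip_width: 0.646
finger_force: 29.9
```

```bash
python3 -c "
from h import *
go(502.5,-27.5,30,1.039,n=4);print(r.read_state()['ft_force'])"
```

```text
clock 14.2 pos [501.7 -27.1  30.1] sd [0.01 0.01 0.04] travel [0.0, 0.9, 0.1] dr [-0.003, 0.0, 0.0]
[-2.25086319  0.635347    3.19653466]
```

>>> {"method": "servo_tool", "body": {"targets": [{"travel": [0, 0.8, 0], "dr": [0, 0, 0]}, {"travel": [0, 0.8, 0], "dr": [0, 0, 0]}]}}

```text
clock: 14.45
eef_pos: [501.7, -27.1, 30.1]
tool_rot: [-3.137, 0.0, 1.039]
ft_force: [-2.9, 2.1, 7.1]
grip_width: 0.643
finger_force: 28.9
```

>>> {"method": "servo_tool", "body": {"targets": [{"travel": [0, 0, 0], "dr": [0, 0, 0]}, {"travel": [0, 0, 0], "dr": [0, 0, 0]}, {"travel": [0, 0, -1], "dr": [0, 0, 0]}, {"travel": [0, 0, -25], "dr": [0, 0, 0]}, {"travel": [-20, 0, -80], "dr": [0, 0, 0]}], "gripper": -1}}

```text
clock: 15.08
eef_pos: [491.3, -44.2, 108.3]
tool_rot: [-3.133, 0.001, 1.041]
ft_force: [0.9, -0.7, 0.2]
grip_width: 0.998
finger_force: 0.0
```

Run:
```python
from h import *
m,p,d=snap('wrist');cv2.imwrite('pics/w8.png',p);print(r.read_state()['eef_pos'])
for o in r.silhouettes('wrist','model')[:2]:
  P=cloud('wrist',m,d,o['region']);Q=P[(P[:,2]>36)&(P[:,2]<46)];print(o['p'],rect(Q),np.median(Q[:,2]))
for n in ["scene","side"]:
    m,p,d=snap(n)
    for l,z in [("knob",155),("lens",119),("station",0)]:
        for o in r.spot_point(n,l)[:2]: print(n,l,o["p"],np.round(o["xy"],1),np.round(at_z(n,m,o["xy"],z),1))
    hsv=cv2.cvtColor(p,cv2.COLOR_BGR2HSV)
    P=cloud(n,m,d,(hsv[...,0]>45)&(hsv[...,0]<85)&(hsv[...,1]>120))
    Q=P[(np.hypot(P[:,0]-576,P[:,1]-283)<40)&(P[:,2]>130)&(P[:,2]<190)];print("green",len(Q),np.round(Q.mean(0),1),np.round(Q.min(0)),np.round(Q.max(0)))
    # rack front rod
    o=r.silhouettes(n,"station")[:1]
    k=np.ones(d.shape,bool);P=cloud(n,m,d,k);Q=P[(P[:,2]>295)&(P[:,2]<325)&(P[:,1]>80)&(P[:,0]>400)&(P[:,1]<700)]
    # depth direction
    np.save(f"pics/rack_{n}.npy",Q);print(n,len(Q),rect(Q))
    # post top
    Q=P[(P[:,2]>130)&(P[:,2]<142)&(np.hypot(P[:,0]-645,P[:,1]-60)<40)];print("post",len(Q),rect(Q))
    Q=P[(P[:,2]>9)&(P[:,2]<17)&(np.hypot(P[:,0]-645,P[:,1]-60)<70)];print("foot",len(Q),rect(Q))
```

```text
[494.89615413 -47.30046368 116.06435357]
0.77 (array([502. , -26.9]), array([57. , 56.6]), 59.3) 42.12375805296429
scene knob 0.56 [385.2 221.1] [584.2 270.3 155. ]
scene knob 0.32 [199.9 218.1] [ 526.3 -217.6  155. ]
scene lens 0.64 [366.3 227.7] [579.9 225.7 119. ]
scene station 0.73 [305.1 271.6] [639.6  56.8   0. ]
green 48 [577.6 283.8 159.3] [567. 279. 133.] [583. 289. 179.]
scene 3921 (array([667.2, 304.7]), array([397.6, 247.1]), 87.5)
post 133 (array([642.3,  72.4]), array([44.9, 35.1]), 82.6)
foot 697 (array([641.2,  65.9]), array([108.6, 109.4]), 42.1)
side knob 0.78 [198.6 298.7] [577.5 279.9 155. ]
side lens 0.64 [206.9 288.6] [593.4 228.6 119. ]
side station 0.95 [227.8 268. ] [636.9  77.5   0. ]
green 10 [573.2 285.5 175.2] [570. 281. 173.] [576. 291. 177.]
side 4989 (array([667. , 305.1]), array([393.1, 246.6]), 87.7)
post 53 (array([641.2,  66.9]), array([35.2, 30.4]), 2.7)
foot 541 (array([639.5,  60.7]), array([100.2, 109.8]), 75.7)
```

The model is seated (base top at 42 mm, centred to about 1 mm, square). Now the tilted approach to the knob, with the camera side down.

```bash
cat >> h.py <<'E'
def rpyt(alpha,tilt):
    c,s=np.cos(tilt),np.sin(tilt);z=np.array([s*np.cos(alpha),s*np.sin(alpha),-c]);x=-np.array([c*np.cos(alpha),c*np.sin(alpha),s])
    return Ro.from_matrix(np.stack([x,np.cross(z,x),z],1)).as_euler("xyz"),z
E
python3 -c "
from h import *
e,z=rpyt(.3,.73);print(e,z)
g=np.array([576,284,158])+19*z
print('grasp tcp',g)
go(430,150,260,0,rpyt(.3,0)[0],n=1)
go(*(g-150*z),0,e,n=1)"
```

```text
[-3.14159265  0.73       -2.84159265] [ 0.6370849   0.19707345 -0.7451744 ]
grasp tcp [588.10461302 287.74439559 143.84168636]
clock 15.675 pos [492.2 -44.6 108.6] sd [0. 0. 0.] travel [136.2, -152.9, -150.8] dr [-0.003, -0.005, -2.402]
clock 15.675 pos [492.2 -44.6 108.6] sd [0. 0. 0.] travel [261.2, -153.7, -146.5] dr [-0.87, -0.341, -2.269]
```

>>> {"method": "servo_tool", "body": {"targets": [{"travel": [0, 0, -50], "dr": [0, 0, -0.18]}, {"travel": [20, -20, -100], "dr": [0, 0, -0.36]}, {"travel": [50, -60, -150], "dr": [0, 0, -0.54]}, {"travel": [90, -100, -150], "dr": [0, 0, -0.72]}, {"travel": [136, -150, -150], "dr": [0, 0, -0.9]}], "gripper": 0}}

```text
clock: 16.3
eef_pos: [434.3, 144.5, 260.8]
tool_rot: [3.141, -0.002, 1.944]
ft_force: [1.1, 0.5, -0.1]
grip_width: 0.496
finger_force: 0.0
```

>>> {"method": "servo_tool", "body": {"targets": [{"travel": [0, 0, 0], "dr": [0, 0, -1.5]}, {"travel": [0, 0, 0], "dr": [0, 0, -1.5]}, {"travel": [0, 0, 0], "dr": [0, 0, -1.5]}, {"travel": [0, 0, 0], "dr": [0, 0, -1.5]}, {"travel": [0, 0, 0], "dr": [0, 0, -1.5]}]}}

```text
clock: 16.92
eef_pos: [434.0, 143.0, 259.4]
tool_rot: [3.141, -0.004, 2.883]
ft_force: [-1.1, 0.2, -0.9]
grip_width: 0.499
finger_force: 0.0
```

```bash
python3 -c "
from h import *
e,z=rpyt(.3,.73);g=np.array([576,284,158])+19*z
go(*(g-150*z),0,e,n=2);print(r.read_state()['q'])"
```

```text
clock 16.975 pos [434.  143.  259.4] sd [0.02 0.02 0.01] travel [-27.4, 126.3, 3.7] dr [-0.202, -0.714, -0.532]
[ 0.16429708  0.08135139  1.68361189  0.00185953  1.37976248 -1.15220012]
```

>>> {"method": "servo_tool", "body": {"targets": [{"travel": [-27, 126, 4], "dr": [-0.202, -0.714, -0.532]}, {"travel": [-27, 126, 4], "dr": [-0.202, -0.714, -0.532]}, {"travel": [-27, 126, 4], "dr": [-0.202, -0.714, -0.532]}, {"travel": [-27, 126, 4], "dr": [-0.202, -0.714, -0.532]}, {"travel": [-27, 126, 4], "dr": [-0.202, -0.714, -0.532]}]}}

```text
clock: 17.6
eef_pos: [492.1, 258.0, 255.6]
tool_rot: [3.141, 0.734, -2.847]
ft_force: [1.5, -0.0, -0.3]
grip_width: 0.502
finger_force: 0.0
```

>>> {"method": "servo_tool", "body": {"targets": [{"travel": [0, 0, 0], "dr": [0, 0, 0]}]}}

```text
clock: 17.73
eef_pos: [489.3, 255.7, 252.1]
tool_rot: [3.14, 0.723, -2.853]
ft_force: [-0.4, 0.4, 0.1]
grip_width: 0.504
finger_force: 0.0
```

Run:
```python
from h import *
m,p,d=snap('wrist');cv2.imwrite('pics/w9.png',p);s=r.read_state();print(np.round(s["q"],2),np.round(s["eef_pos"]),np.round(s["tool_rot"],3))
for l,z in [("knob",155),("lens",119),("station",0),("rack_front",310)]:
    for o in r.spot_point("wrist",l)[:2]: print(l,o["p"],np.round(o["xy"],1),np.round(at_z("wrist",m,o["xy"],z),1))
hsv=cv2.cvtColor(p,cv2.COLOR_BGR2HSV)
P=cloud("wrist",m,d,(hsv[...,0]>45)&(hsv[...,0]<85)&(hsv[...,1]>100))
Q=P[(np.hypot(P[:,0]-576,P[:,1]-283)<40)&(P[:,2]>125)&(P[:,2]<190)]
if len(Q): print("green",len(Q),np.round(Q.mean(0),1),np.round(np.percentile(Q,[2,98],axis=0),1))
```

```text
[ 0.41 -0.06  2.09 -0.2   0.4  -1.3 ] [492. 257. 255.] [ 3.139  0.728 -2.854]
knob 0.94 [282.7 203.8] [576.6 284.4 155. ]
lens 0.95 [226.  173.5] [593.5 233.1 119. ]
lens 0.27 [20.  18.7] [452.5  52.4 119. ]
station 0.78 [104.1 103.6] [638.   61.2   0. ]
green 82 [571.5 284.9 175.5] [[567.7 280.  174. ]
 [576.8 289.7 176.4]]
```

View pics/w9.png

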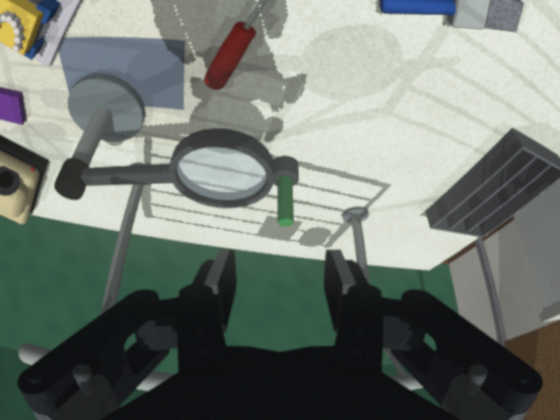

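The knob is at (285,200), centred between the open fingers, with the lens ring at (225,170) and the rack rods above. I'm advancing.

```bash
python3 -c "
from h import *
e,z=rpyt(.3,.73);g=np.array([574.5,284.7,158])+19*z
go(*g,0,e,n=3)"
```

```text
clock 18.075 pos [495.1 258.1 257.4] sd [0.26 0.11 0.32] travel [4.3, 2.7, 148.9] dr [-0.005, 0.003, -0.007]
```

>>> {"method": "servo_tool", "body": {"targets": [{"travel": [4, 2.7, 40], "dr": [0, 0, 0]}, {"travel": [4, 2.7, 80], "dr": [0, 0, 0]}, {"travel": [4, 2.7, 115], "dr": [0, 0, 0]}, {"travel": [4, 2.7, 115], "dr": [0, 0, 0]}]}}

```text
clock: 18.58
eef_pos: [564.1, 281.2, 165.0]
tool_rot: [-3.141, 0.727, -2.849]
ft_force: [0.0, -0.1, -0.3]
grip_width: 0.503
finger_force: 0.0
```

Run:
```python
from h import *
m,p,d=snap('wrist');cv2.imwrite('pics/w10.png',p);s=r.read_state();print(np.round(s["q"],2),s["ft_force"])
R=Ro.from_euler("xyz",s["tool_rot"])
for o in r.spot_point("wrist","knob")[:1]: K=at_z("wrist",m,o["xy"],155);print(o["p"],o["xy"],K,"tool",R.inv().apply(K-s["eef_pos"]))
hsv=cv2.cvtColor(p,cv2.COLOR_BGR2HSV)
P=cloud("wrist",m,d,(hsv[...,0]>45)&(hsv[...,0]<85)&(hsv[...,1]>100))
Q=P[(np.hypot(P[:,0]-576,P[:,1]-283)<40)&(P[:,2]>125)&(P[:,2]<190)]
if len(Q): print("green",len(Q),np.round(Q.mean(0),1),np.round(np.percentile(Q,[2,98],axis=0),1),"tool",R.inv().apply(Q.mean(0)-s["eef_pos"]))
e,z=rpyt(.3,.73);g=np.array([574.5,284.7,158])+19*z
go(*g,0,e,n=3)
```

```text
[ 0.39  0.17  2.11 -0.45  0.15 -1.05] [-0.12582113 -0.38408009  0.31477113]
0.55 [183.6, 198.9] [534.75720869 232.37851428 155.        ] tool [ 38.7720051  -38.48244953 -19.26158851]
green 1685 [569.  284.4 159.5] [[566.5 279.2 135.3]
 [576.1 290.6 175.7]] tool [0.1449672  1.53294876 9.1037876 ]
clock 18.775 pos [563.3 281.3 168.3] sd [0.11 0.04 0.52] travel [-1.8, 0.1, 34.4] dr [-0.005, 0.001, -0.007]
```

Run:
```python
from h import *
e,z=rpyt(.3,.68);g=np.array([573.5,284.5,157])+15*z
go(*g,0,e,n=1)
```

```text
clock 18.775 pos [563.2 281.4 168.8] sd [0. 0. 0.] travel [0.7, 0.1, 31.0] dr [-0.005, 0.052, -0.007]
```

>>> {"method": "servo_tool", "body": {"targets": [{"travel": [0.7, 1, 10], "dr": [0, 0.03, 0]}, {"travel": [0.7, 1, 20], "dr": [0, 0.052, 0]}, {"travel": [0.7, 1, 31], "dr": [0, 0.052, 0]}, {"travel": [0.7, 1, 31], "dr": [0, 0.052, 0]}]}}

```text
clock: 19.27
eef_pos: [581.9, 287.9, 143.9]
tool_rot: [-3.141, 0.679, -2.85]
ft_force: [-1.3, 0.6, 0.3]
grip_width: 0.503
finger_force: 0.0
```

Run:
```python
from h import *
m,p,d=snap('wrist');cv2.imwrite('pics/w11.png',p);s=r.read_state();print(np.round(s["q"],2),s["ft_force"])
R=Ro.from_euler("xyz",s["tool_rot"])
hsv=cv2.cvtColor(p,cv2.COLOR_BGR2HSV)
P=cloud("wrist",m,d,(hsv[...,0]>45)&(hsv[...,0]<85)&(hsv[...,1]>100))
Q=P[(np.hypot(P[:,0]-576,P[:,1]-283)<40)&(P[:,2]>125)&(P[:,2]<190)]
if len(Q): print("green",len(Q),np.round(Q.mean(0),1),np.round(np.percentile(Q,[2,98],axis=0),1),"tool",R.inv().apply(Q.mean(0)-s["eef_pos"]))
e,z=rpyt(.3,.68);g=np.array([573.5,284.5,157])+15*z
go(*g,0,e,n=3)
```

```text
[ 0.39  0.23  2.06 -0.32  0.19 -1.18] [1.09998097 0.49850722 0.10789736]
green 1923 [569.1 284.4 163.5] [[566.6 279.3 147.3]
 [575.5 291.2 175.5]] tool [ -2.14738054   0.31320807 -23.45340663]
clock 19.425 pos [581.7 287.9 144. ] sd [0.02 0.02 0.09] travel [-1.3, -0.8, -0.6] dr [-0.005, -0.001, -0.006]
```

>>> {"method": "servo_tool", "body": {"targets": [{"travel": [0, 0, 0], "dr": [0, 0, 0]}, {"travel": [0, 0, 0], "dr": [0, 0, 0]}, {"travel": [0, 0, 0], "dr": [0, 0, 0]}, {"travel": [0, 0, 0], "dr": [0, 0, 0]}], "gripper": 1, "force": 45}}

```text
clock: 19.92
eef_pos: [582.0, 288.2, 144.3]
tool_rot: [3.141, 0.679, -2.85]
ft_force: [-3.2, 1.5, 3.2]
grip_width: 0.151
finger_force: 43.9
```

```bash
cat > arc.py <<'E'
from h import *
# shifts of the gripped knob along the arc about the post, in tool axes (travel), for steps of da
def arc(knob,post,das):
    s=r.read_state();R=Ro.from_euler("xyz",s["tool_rot"]);k=np.array(knob)-post
    print("clock",s["clock"],"pos",np.round(s["eef_pos"],1),"force",np.round(s["ft_force"],1),"grip",round(float(s["grip_width"]),3))
    for a in das:
        c,n=np.cos(a),np.sin(a);k2=np.array([c*k[0]-n*k[1],n*k[0]+c*k[1]])
        print(round(a,3),np.round(R.inv().apply([*(k2-k),0]),1).tolist(),"knob",np.round(k2+post,0))
E
python3 -c "
from arc import *
arc((574,284.7),(641,65),[.08*i for i in range(1,6)])"
```

```text
clock 19.925 pos [582.  288.2 144.3] force [-3.2  1.5  3.2] grip 0.151
0.08 [14.3, -0.8, -11.5] knob [557. 279.]
0.16 [28.5, -3.1, -23.0] knob [540. 271.]
0.24 [42.5, -6.8, -34.3] knob [524. 262.]
0.32 [56.2, -11.9, -45.4] knob [508. 252.]
0.4 [69.5, -18.5, -56.1] knob [494. 241.]
```

>>> {"method": "servo_tool", "body": {"targets": [{"travel": [7, -0.3, -5.8], "dr": [0, 0, 0]}, {"travel": [21.4, -1.8, -17.3], "dr": [0, 0, 0]}, {"travel": [35.5, -5, -28.6], "dr": [0, 0, 0]}, {"travel": [49.4, -9.3, -39.9], "dr": [0, 0, 0]}, {"travel": [56.2, -11.9, -45.4], "dr": [0, 0, 0]}]}}

```text
clock: 20.55
eef_pos: [515.9, 256.8, 144.3]
tool_rot: [3.14, 0.681, -2.848]
ft_force: [0.5, 9.1, -2.8]
grip_width: 0.147
finger_force: 43.8
```

```bash
python3 -c "
from h import *
s=r.read_state();R=Ro.from_euler('xyz',s['tool_rot']);print(s['q'].round(2),s['ft_force'])
k=(s['eef_pos']-15*R.apply([0,0,1]))[:2];print(k)
for n in ['side','scene']:
  m,p,d=snap(n)
  for l,z in [('knob',155),('lens',119)]:
    for o in r.spot_point(n,l)[:1]: print(n,l,o['p'],at_z(n,m,o['xy'],z).round(1))
from arc import arc
arc(k,(641,65),[.08*i for i in range(1,6)])"
```

```text
[ 0.37  0.13  2.2  -0.35  0.14 -1.16] [ 0.5410864   9.0763531  -2.83569423]
[506.89473326 254.05534448]
side knob 0.55 [512.6 248.6 155. ]
side lens 0.87 [547.2 199.5 119. ]
scene knob 0.81 [518.4 246.3 155. ]
scene lens 0.65 [535.  201.3 119. ]
clock 20.85 pos [515.3 256.4 144.2] force [-7.9  4.7  4.4] grip 0.15
0.08 [13.5, -6.6, -10.9] knob [492. 243.]
0.16 [26.5, -14.6, -21.4] knob [478. 230.]
0.24 [39.0, -23.8, -31.5] knob [466. 217.]
0.32 [50.8, -34.4, -41.1] knob [454. 202.]
0.4 [62.0, -46.1, -50.1] knob [444. 187.]
```

```bash
cat >> arc.py <<'E'
def arct(knob,post,das,tilts,alpha,back=15):
    s=r.read_state();R=Ro.from_euler("xyz",s["tool_rot"]);k=np.array(knob)-post;z0=R.apply([0,0,1])
    for a,t in zip(das,tilts):
        c,n=np.cos(a),np.sin(a);k2=np.array([c*k[0]-n*k[1],n*k[0]+c*k[1]]);e,z=rpyt(alpha,t)
        print(round(a,3),np.round(R.inv().apply(np.array([*(k2-k),0])+back*(z-z0)),1).tolist(),np.round((R.inv()*Ro.from_euler("xyz",e)).as_rotvec(),3).tolist(),"knob",np.round(k2+post,0))
E
python3 -c "
from arc import *
arct((507,254),(641,65),[.06,.14,.22,.3,.36],[.66,.58,.5,.42,.36],.293)"
```

```text
0.06 [10.4, -4.8, -8.2] [0.001, 0.019, -0.001] knob [496. 246.]
0.14 [24.8, -12.4, -18.9] [0.001, 0.099, -0.0] knob [482. 233.]
0.22 [38.6, -21.4, -29.3] [0.001, 0.179, -0.0] knob [469. 220.]
0.3 [51.8, -31.6, -39.2] [0.001, 0.259, -0.0] knob [457. 206.]
0.36 [61.2, -40.1, -46.4] [0.001, 0.319, -0.0] knob [449. 195.]
```

>>> {"method": "servo_tool", "body": {"targets": [{"travel": [10.4, -4.8, -8.2], "dr": [0, 0.02, 0]}, {"travel": [24.8, -12.4, -18.9], "dr": [0, 0.1, 0]}, {"travel": [38.6, -21.4, -29.3], "dr": [0, 0.18, 0]}, {"travel": [51.8, -31.6, -39.2], "dr": [0, 0.26, 0]}, {"travel": [61.2, -40.1, -46.4], "dr": [0, 0.32, 0]}]}}

```text
clock: 21.48
eef_pos: [450.5, 196.6, 140.4]
tool_rot: [3.136, 0.351, -2.852]
ft_force: [-4.9, 10.0, -3.2]
grip_width: 0.145
finger_force: 47.9
```

```bash
python3 -c "
from arc import *
s=r.read_state();R=Ro.from_euler('xyz',s['tool_rot']);print(s['q'].round(2),s['ft_force'].round(1),s['finger_force'])
k=(s['eef_pos']-15*R.apply([0,0,1]))[:2];print(k)
arct(k,(641,65),[.06,.14,.22,.3,.36],[.32,.24,.16,.08,.0],.293)"
```

```text
[ 0.26  0.07  2.09  0.03  0.64 -1.62] [-4.9 10.  -3.2] 47.93142557144165
[445.55305201 195.01247646]
0.06 [10.4, -9.4, -3.7] [0.004, 0.031, -0.003] knob [438. 183.]
0.14 [23.9, -22.8, -8.4] [0.004, 0.111, -0.003] knob [429. 166.]
0.22 [36.4, -37.1, -12.8] [0.005, 0.191, -0.003] knob [422. 149.]
0.3 [47.8, -52.4, -16.9] [0.005, 0.271, -0.003] knob [416. 131.]
0.36 [55.8, -64.5, -19.8] [0.005, 0.351, -0.003] knob [412. 118.]
```

>>> {"method": "servo_tool", "body": {"targets": [{"travel": [10.4, -9.4, -3.7], "dr": [0, 0.03, 0]}, {"travel": [23.9, -22.8, -8.4], "dr": [0, 0.11, 0]}, {"travel": [36.4, -37.1, -12.8], "dr": [0, 0.19, 0]}, {"travel": [47.8, -52.4, -16.9], "dr": [0, 0.27, 0]}, {"travel": [55.8, -64.5, -19.8], "dr": [0, 0.35, 0]}]}}

```text
clock: 22.1
eef_pos: [408.1, 117.7, 138.4]
tool_rot: [3.134, -0.008, -2.851]
ft_force: [-10.3, 8.7, -8.3]
grip_width: 0.142
finger_force: 61.1
```

Run:
```python
from arc import *
s=r.read_state();R=Ro.from_euler('xyz',s['tool_rot']);print(s['q'].round(2),s['ft_force'].round(1),s['finger_force'])
k=(s['eef_pos']-15*R.apply([0,0,1]))[:2];print(k)
for n in ['side','scene','wrist']:
  m,p,d=snap(n)
  for l,z in [('lens',119),('station',0)]:
    for o in r.spot_point(n,l)[:1]: print(n,l,o['p'],at_z(n,m,o['xy'],z).round(1))
  P=cloud(n,m,d,np.ones(d.shape,bool))
  for nm,c,rad,z0,z1 in [('post',(641,65),35,130,145),('foot',(641,65),75,10,18)]:
    Q=P[(P[:,2]>z0)&(P[:,2]<z1)&(np.hypot(P[:,0]-c[0],P[:,1]-c[1])<rad)]
    if len(Q)>20: print(n,nm,len(Q),rect(Q))
arct(k,(641,65),[.06,.14,.22,.3,.36],[0]*5,.293)
```

```text
[ 0.11  0.13  1.95  0.01  1.07 -1.75] [-10.3   8.7  -8.3] 61.11211538314819
[408.28028933 117.57566   ]
side lens 0.69 [476.8 100.8 119. ]
side station 0.77 [640.5  72.8   0. ]
side post 55 (array([640.1,  68.1]), array([34.6, 30.9]), 7.5)
side foot 700 (array([640.3,  68.9]), array([102.8, 109.2]), 78.2)
scene lens 0.84 [467.2  99.5 119. ]
scene station 0.95 [641.5  54.5   0. ]
scene post 144 (array([633.9,  66.5]), array([31.5, 51. ]), 83.5)
scene foot 738 (array([640.9,  67.2]), array([109.2, 111.9]), 24.4)
wrist lens 0.6 [438.6  22.  119. ]
0.06 [6.5, -12.7, -0.0] [0.005, -0.008, -0.002] knob [406. 104.]
0.14 [14.2, -30.2, -0.0] [0.005, -0.008, -0.002] knob [403.  85.]
0.22 [20.4, -48.3, -0.1] [0.005, -0.008, -0.002] knob [402.  66.]
0.3 [25.2, -66.7, -0.1] [0.005, -0.008, -0.002] knob [403.  46.]
0.36 [27.8, -80.8, -0.2] [0.005, -0.008, -0.002] knob [405.  32.]
```

Contact forces are building up because of the circle-centre error, so I'm letting go and regrasping from a fresh measurement.

>>> {"method": "servo_tool", "body": {"targets": [{"travel": [0, 0, 0], "dr": [0, 0, 0]}, {"travel": [0, 0, 0], "dr": [0, 0, 0]}, {"travel": [0, 0, -60], "dr": [0, 0, 0]}, {"travel": [0, 0, -120], "dr": [0, 0, 0]}, {"travel": [0, 0, -120], "dr": [0, 0, 0]}], "gripper": 0}}

```text
clock: 23.18
eef_pos: [419.1, 116.4, 265.8]
tool_rot: [-3.139, 0.021, -2.85]
ft_force: [-0.4, 0.0, -0.9]
grip_width: 0.498
finger_force: 0.0
```

```bash
cat > kn.py <<'E'
from h import *
def knob():
    s=r.read_state();m,p,d=snap("wrist");print("ft",s["ft_force"].round(1),s["clock"])
    hsv=cv2.cvtColor(p,cv2.COLOR_BGR2HSV)
    P=cloud("wrist",m,d,(hsv[...,0]>45)&(hsv[...,0]<85)&(hsv[...,1]>90));P=P[(P[:,2]>125)&(P[:,2]<190)]
    Q=P[P[:,2]>172.5]
    if len(Q)>10: print("knob top",len(Q),rect(Q),Q.mean(0).round(1))
    print("knob all",len(P),np.percentile(P,[2,50,98],axis=0).round(1).tolist())
    for l,z in [("knob",155),("lens",119)]:
        for o in r.spot_point("wrist",l)[:1]: print(l,o["p"],o["xy"],at_z("wrist",m,o["xy"],z).round(1))
    for o in r.silhouettes("wrist","magnifier")[:1]:
        C=cloud("wrist",m,d,o["region"]);Q=C[(C[:,2]>120)&(C[:,2]<132)];print("mag",o["p"],rect(Q))
    # ring: circle fit of dark points at 128 top
    cv2.imwrite(f"pics/k{int(s['clock']*100)}.png",p)
    C=cloud("wrist",m,d,np.ones(d.shape,bool));k=(C[:,2]>130)&(C[:,2]<146)&(np.hypot(C[:,0]-640.5,C[:,1]-67)<40)
    if k.sum()>20: print("knuckle",k.sum(),rect(C[k]))
E
python3 -c "
from kn import *
knob()
go(408,117,140,0,rpyt(.293,0)[0],n=2)"
```

```text
ft [-0.4  0.  -0.9] 23.175
knob top 179 (array([416.6, 118.7]), array([11. , 10.5]), 16.6) [416.4 118.7 175.2]
knob all 179 [[411.4, 113.5, 173.8], [416.4, 118.7, 175.3], [421.4, 123.8, 176.5]]
knob 0.57 [285.6, 203.5] [418.3 120.7 155. ]
lens 0.73 [252.3, 243.3] [475.4 105.1 119. ]
mag 0.71 (array([512.8,  77.4]), array([ 98.9, 228.7]), 53.6)
knuckle 134 (array([641.6,  53.3]), array([32.2, 10.3]), 7.8)
clock 23.425 pos [414.4 116.  259.2] sd [0.06 0.01 0.13] travel [6.5, 2.7, 119.2] dr [0.0, 0.006, -0.001]
```

```bash
python3 -c "
from h import *
go(416.5,118.7,139,0,rpyt(.293,0)[0],n=2)"
```

```text
clock 23.475 pos [414.3 116.  259.1] sd [0.03 0.01 0.01] travel [-2.2, 1.9, 120.1] dr [0.001, 0.006, -0.001]
```

>>> {"method": "servo_tool", "body": {"targets": [{"travel": [-2.2, 1.9, 50], "dr": [0, 0.005, 0]}, {"travel": [-2.2, 1.9, 100], "dr": [0, 0.005, 0]}, {"travel": [-2.2, 1.9, 119], "dr": [0, 0.005, 0]}, {"travel": [-2.2, 1.9, 119], "dr": [0, 0.005, 0]}, {"travel": [-2.2, 1.9, 119], "dr": [0, 0.005, 0]}]}}

```text
clock: 24.1
eef_pos: [418.3, 119.0, 142.1]
tool_rot: [-3.142, 0.004, -2.85]
ft_force: [-0.1, -0.3, -0.1]
grip_width: 0.5
finger_force: 0.0
```

>>> {"method": "servo_tool", "body": {"targets": [{"travel": [0, 0, 0], "dr": [0, 0, 0]}, {"travel": [0, 0, 0], "dr": [0, 0, 0]}, {"travel": [0, 0, 0], "dr": [0, 0, 0]}], "gripper": 1, "force": 25}}

```text
clock: 24.48
eef_pos: [418.3, 119.2, 142.6]
tool_rot: [3.141, 0.006, -2.85]
ft_force: [-2.5, 0.5, 4.9]
grip_width: 0.157
finger_force: 24.4
```

```bash
python3 -c "
from arc import *
arc((416.5,118.7),(640.5,67),[.04,.12,.20,.28,.34,.42,.5,.58,.66,.74,.80,.823])"
```

```text
clock 24.475 pos [418.3 119.2 142.6] force [-2.5  0.5  4.9] grip 0.157
0.04 [4.4, -8.1, -0.0] knob [415. 110.]
0.12 [12.2, -24.7, -0.1] knob [412.  92.]
0.2 [18.7, -41.9, -0.1] knob [411.  73.]
0.28 [23.7, -59.6, -0.1] knob [411.  55.]
0.34 [26.6, -73.1, -0.2] knob [412.  41.]
0.42 [29.1, -91.3, -0.2] knob [415.  23.]
0.5 [30.2, -109.7, -0.2] knob [419.   5.]
0.58 [29.8, -128.1, -0.2] knob [425. -13.]
0.66 [27.9, -146.3, -0.2] knob [432. -29.]
0.74 [24.6, -164.4, -0.2] knob [440. -46.]
0.8 [21.2, -177.8, -0.1] knob [447. -58.]
0.823 [19.7, -182.8, -0.1] knob [450. -62.]
```

>>> {"method": "servo_tool", "body": {"targets": [{"travel": [4.4, -8.1, 0], "dr": [0, 0, 0]}, {"travel": [12.2, -24.7, 0], "dr": [0, 0, 0]}, {"travel": [18.7, -41.9, 0], "dr": [0, 0, 0]}, {"travel": [23.7, -59.6, 0], "dr": [0, 0, 0]}, {"travel": [26.6, -73.1, 0], "dr": [0, 0, 0]}]}}

```text
clock: 25.1
eef_pos: [411.5, 42.1, 142.5]
tool_rot: [3.138, 0.002, -2.85]
ft_force: [-4.5, 4.6, 10.5]
grip_width: 0.152
finger_force: 25.4
```

>>> {"method": "servo_tool", "body": {"targets": [{"travel": [2.5, -18.2, 0], "dr": [0, 0, 0]}, {"travel": [3.6, -36.6, 0], "dr": [0, 0, 0]}, {"travel": [3.2, -55, 0], "dr": [0, 0, 0]}, {"travel": [1.3, -73.2, 0], "dr": [0, 0, 0]}, {"travel": [-2, -91.3, 0], "dr": [0, 0, 0]}]}}

```text
clock: 25.72
eef_pos: [439.0, -45.2, 141.9]
tool_rot: [3.139, -0.0, -2.849]
ft_force: [-5.8, 2.7, 7.9]
grip_width: 0.16
finger_force: 25.5
```

```bash
python3 -c "
from kn import *
s=r.read_state();print(s['eef_pos'],s['ft_force'],s['finger_force'])
for n in ['scene','side']:
  m,p,d=snap(n)
  for l,z in [('lens',119)]:
    for o in r.spot_point(n,l)[:1]: print(n,l,o['p'],at_z(n,m,o['xy'],z).round(1))
knob();go(450.1,-62.1,142,0,rpyt(.293,0)[0],n=2)"
```

```text
[438.99426281 -45.16245268 141.9241683 ] [-5.82680818  2.72029208  7.89718179] 25.495617985725403
scene lens 0.63 [481.4 -25.9 119. ]
side lens 0.97 [486.6 -15.8 119. ]
ft [-3.5 -4.4  4.2] 25.925
knob top 818 (array([439.7, -47.5]), array([13.5, 13.2]), 17.7) [438.9 -47.9 174.9]
knob all 1935 [[433.3, -54.3, 134.7], [435.7, -48.7, 168.8], [444.6, -41.8, 176.2]]
lens 0.78 [300.4, 331.8] [492.1 -18.5 119. ]
clock 26.175 pos [440.3 -47.6 142. ] sd [0.   0.   0.01] travel [-5.2, -16.8, 0.0] dr [-0.003, 0.0, 0.001]
```

>>> {"method": "servo_tool", "body": {"targets": [{"travel": [-2, -9, 0], "dr": [0, 0, 0]}, {"travel": [-5, -16.8, 0], "dr": [0, 0, 0]}, {"travel": [-5, -16.8, 0], "dr": [0, 0, 0]}, {"travel": [-5, -16.8, 0], "dr": [0, 0, 0]}]}}

```text
clock: 26.68
eef_pos: [449.0, -61.0, 141.9]
tool_rot: [-3.141, -0.001, -2.848]
ft_force: [-5.0, -2.6, 7.1]
grip_width: 0.156
finger_force: 25.4
```

>>> {"method": "servo_tool", "body": {"targets": [{"travel": [0, 0, 0], "dr": [0, 0, 0]}, {"travel": [0, 0, 0], "dr": [0, 0, 0]}, {"travel": [0, 0, 0], "dr": [0, 0, 0]}, {"travel": [0, 0, -60], "dr": [0, 0, 0]}, {"travel": [0, 0, -120], "dr": [0, 0, 0]}], "gripper": 0}}

```text
clock: 27.3
eef_pos: [450.4, -60.2, 262.4]
tool_rot: [3.14, 0.002, -2.85]
ft_force: [1.1, -0.3, -0.5]
grip_width: 0.502
finger_force: 0.0
```

>>> {"method": "servo_tool", "body": {"targets": [{"travel": [40, 0, -30], "dr": [0, 0, 0]}, {"travel": [60, 0, -40], "dr": [0, 0, 0]}, {"travel": [60, 0, -40], "dr": [0, 0, 0]}]}}

```text
clock: 27.68
eef_pos: [392.3, -77.7, 301.2]
tool_rot: [-3.142, 0.005, -2.851]
ft_force: [1.0, 0.0, -0.1]
grip_width: 0.503
finger_force: 0.0
```

Run:
```python
from kn import *
knob()
m,p,d=snap("wrist");cv2.imwrite("pics/f.png",p)
for o in r.silhouettes('wrist','model')[:1]:
  P=cloud('wrist',m,d,o['region']);Q=P[(P[:,2]>36)&(P[:,2]<46)];print('model',o['p'],rect(Q))
for n in ["scene","side"]:
    m,p,d=snap(n)
    for o in r.spot_point(n,"lens")[:1]: print(n,o["p"],at_z(n,m,o["xy"],119).round(1))
    for o in r.silhouettes(n,'model')[:1]:
        P=cloud(n,m,d,o['region']);Q=P[(P[:,2]>36)&(P[:,2]<46)];print('model',o['p'],o["xy"],rect(Q) if len(Q)>5 else 0)
s=r.read_state();print(s["clock"],s["ft_force"],s["eef_pos"])
```

```text
ft [ 1.   0.  -0.1] 27.675
knob top 129 (array([447.6, -61.6]), array([11.3, 10.8]), 37.0) [447.3 -61.8 175.1]
knob all 151 [[441.9, -67.5, 152.9], [446.5, -62.0, 175.1], [452.9, -56.6, 176.3]]
knob 0.83 [281.0, 253.0] [447.3 -60.2 155. ]
lens 0.97 [297.9, 288.8] [500.1 -24.1 119. ]
mag 0.77 (array([508.1, -31.8]), array([157.7,  84.8]), 23.2)
model 0.67 (array([472.7, -30.1]), array([20.9,  8.7]), 59.2)
scene 0.82 [482.8 -37.5 119. ]
model 0.7 [275.4, 229.5] (array([521.7, -33.4]), array([60.1, 29.6]), 81.3)
side 0.71 [501.  -35.7 119. ]
model 0.7 [284.6, 251.5] (array([498.7, -25.1]), array([58.6, 55.8]), 55.7)
28.275 [-0.61923306  0.41273961  0.58687704] [393.24501089 -77.55487106 301.16424929]
```

View pics/f.png

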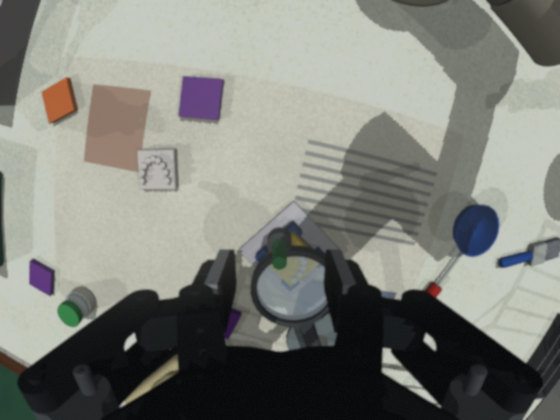

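The lens ring at (293,285) lies over the yellow model, about 4 mm off by the wrist measurement. The bystanders look undisturbed and the gripper is clear, so I'm handing in.

```bash
python3 -c "
from plant import r
print(r.close_job())"
```

```text
the job is handed in; nothing more can be done
None
```

The job is handed in, with no verdict returned: by camera the spacer and model are seated within about 1 mm of the pocket centre, and the released lens sits about 4 mm from the model's centre.

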